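# Offer the heavier of two alike pendulum bobs onto a clamped rod

### The job

First close the hinged wooden cap down over the pendulum rod lying in the jig. Then lift the two brass bobs from their rack one at a time, well clear, to feel which is heavier; leave the lighter one resting in its own saddle, and slide the heavier one onto the rod's free threaded end so that the end shows through the bob. Finish while still holding it there in the gripper, still, in line with the rod, centred on it and carrying the bob's weight yourself, clear of the jig, so that I can run the rating nut on; do not drop a bob or disturb the other things on the counter.

Things in the scene. Friction and masses are not known exactly. Their poses are not given: they have to be found in the camera images.
- cap (a joint): Opening angle of the jig's hinged cap, rad: 0 shut, growing as its front edge rises; starts at 0.8 to 1.2. The hinge is stiff: the cap (0.16 kg) stays where it is left and takes 1 to 3 N at its front edge to swing shut. Shut, it rests on the jig, 0.5 mm above the rod without pinching it.
- jig: Pale beech block fixed to the counter, 72 mm (x) by 150 mm (y), 67 mm high, on a dark foot 104 by 166 by 12 mm. Origin: centre of its underside. The rod lies in a groove along its y axis (x = 0), rod axis 66 mm above the counter, free end to +y. Its +x side is the hinge side, roughly away from the robot.
- cap_hinge (a point): Middle of the cap's hinge line, fixed on the jig 37.5 mm to +x of its middle and 67.5 mm above the counter; axes as the jig's, the hinge line along y.
- cap_edge (a point): Point on the moving cap: middle of its front edge, on its outer (top) face, 72.5 mm from the hinge line. The cap is a pale beech slab 17 mm thick, 146 mm long (y), 73 mm from hinge to front edge; its outer face is 17 mm above the hinge line when shut. A brass knob, 15 mm across, stands 20 mm out of the middle of the front edge.
- rod: The steel pendulum rod, 8 mm thick, origin on its axis above the jig's middle, y axis along it towards the free end. It lies loose in the groove (about 1 mm play sideways and lengthways) and comes out only if the cap is open.
- rod_tip (a point): Tip of the rod's free threaded end, on its axis, 162 mm from the jig's middle, 87 mm beyond the block, 66 mm above the counter. y axis along the rod, pointing out of the jig. The last 26 mm is a brass thread 6 to 7 mm thick, tapering to 2.4 mm in the last 4 mm. A brass collar 13 mm across ends 80 mm behind the tip, close to the jig's face.
- bob_p_centre (a point): Centre of one of two alike brass bobs: a cylinder 44 mm across, 50 mm long, lying level, with a 15 mm bore right through along its y axis (may be turned about it). At the start 48 mm above the counter, in either saddle of the rack. Each bob weighs 0.28 to 0.9 kg; one is at least 0.25 kg heavier, and neither looks nor place tell which.
- bob_q_centre (a point): Centre of the other brass bob, of the same make; see bob_p_centre.
- rack: Dark wooden rack fixed to the counter; origin: centre of its underside. Foot 64 mm (x) by 176 mm (y), 10 mm high. Two green-lined saddles, 34 mm long and 40 mm wide, 46 mm to either side of the origin along y, carry the bobs with their axes along the rack's y, 48 mm above the counter; the saddles reach no higher than 31 mm; cheeks 2 mm clear keep the bobs from rolling.
- nut_cup: Mint green parts cup holding the brass rating nut, 60 mm across, 16 mm high; a bystander. Origin at the centre of its underside.
- loupe: Black eye loupe, 30 mm across, 31 mm high; a bystander. Origin at the centre of its underside.
- brass_tin: Round brass parts tin, 45 mm across, 23 mm high; a bystander. Origin at the centre of its underside.

How it is judged:
By the outcome, as a careful person would: the job done as asked, in the order asked, and still so for the second after the job is handed in, while the arm keeps its last pose, push and grip.
It also fails if it takes over 67 s, if anything falls off the work surface, if the arm or the gripper's body presses on something with over 40 N, if the wrist force passes 120 N, or if a joint passes its speed limit or range.

### The arm

A 6-joint arm with a two-finger parallel gripper is mounted at the origin on a cart in front of the work surface, level with it; the furniture and walls round the work are solid. World frame = base frame: x ahead of the robot, y to its left, z up, the work surface at z = 0. Lengths are in m, angles in rad, forces in N, time in s.
With the tool pointing down it reaches from about 0.35 to 0.775 m from the base axis. Payload 7.3 kg.
Tool frame: the origin (TCP) lies on the centre line of the jaws, within the pads' length; the fingertips stand 17 mm ahead of it and the grasp point (between the pads) lies 2 mm behind it (robot.tcp_to_tips is the distance from the TCP to the fingertips, in m); z points along the fingers, y is the line along which they close (so a half turn about z gives the same grasp; the last joint's range is limited). The gripper opens to 92 mm and grips with 3 to 60 N. Pads are 19 mm wide; open, the fingers measure 130 mm over their backs; the gripper's body (75 mm by 190 mm) begins 47 mm behind the grasp point.
Start: joints at [1.148, 0.342, 1.524, -0, 1.275, -0.146], TCP at [0.143, 0.505, 0.244] pointing down, gripper open.
Joint ranges: [-2.53, 2.53], [-0.77, 2.02], [0.04, 2.7], [-1, 4.14], [0.28, 2.66], [-3.11, 3.11]. Speed limits (rad/s): [2.57, 2.57, 3.14, 3.14, 3.14, 3.14].

### API

Orientations are given as [roll, pitch, yaw] about the fixed x, y, z axes, in that order (R = Rz(yaw) Ry(pitch) Rx(roll)).
In Python, from cell import robot gives the robot as it stands. The module is installed in compiled form; this text tells all that it offers.
- The arm moves only by the tool carry_out, never from a script. Its argument "commands" is a list of rows, each a list of 3 entries, a list of its own where there are three numbers: the shift along the tool's x, y, z in m, then the turn about the tool's z in rad, then the opening, from 0 (shut) to 1 (fully open). In form: [[[dx, dy, dz], yaw, claw], ...]. A call has 1 to 20 rows; each row shifts and turns the commanded pose from where the row before left it, along the tool's axes as they then stand; what a row does not reach is not made up. A row lasts 1/8 s, in which the tool goes at most 62.5 mm and 10.7 degrees, less where a joint would pass 70% of its speed; a pose out of reach is approached as far as the arm can. A call is refused whole if a number of a shift passes 0.0625 or a number of a turn 0.188, either way. A call with a gripper value outside its range is refused whole. The fingers move at their own pace and stop on an object; "newtons" is the grip in N (left out, the last holds). Time passes only in rows, so rows that do not move let the fingers close. It gives the time, the measured TCP pose, the force, the opening and the grip force at its end, in the units of the state.
- robot.observe(): the state, without advancing time (a new reading comes with each control period).
- robot.read_camera(name): name is "scene" or "top" or "wrist"; returns a dict with "pixels" (400x640x3 uint8, red, green, blue), "fx", "fy", "cx", "cy" (pixels), "view" (4x4, takes a point from world to camera coordinates); the wrist camera has in their place "T_tool_cam" (4x4, takes a point from camera to tool coordinates, whose origin is the TCP and whose axes are the flange's). Camera axes: x right, y up, looking along -z (the intrinsics and any distortion apply to the point x, -y, -z); pixel columns grow to the right and rows downward; lengths in m; the calibration is good to about 2 mm. A picture is of the moment at which its call begins: read the wrist's pose just before it. There is no depth.
- robot.hand_in(): hands the job in; it is judged then, once.
Trained networks look in a picture, given as the dict that the camera call returned (one of the last four; its "shot" number tells which), for a name from the list of things; names that differ only in an ending like _2 or _b are one class to them, and where a whole thing is asked for, a point or a joint stands for the part that bears it (a point fixed in the world has none). Each returns a list of dicts, best first, with "p" (0 to 1); they miss things now and then, are a little off and sometimes report something else, mostly with a low value. They report only what shows in the picture. A call takes as long as a camera call.
- robot.find_in(picture, name): "at" ([column, row] in pixels, amid what is visible of it).
- robot.tip_of(picture, name): "at" ([column, row] in pixels: a listed point, or the origin of a listed thing).
The state is a dict: "time": time; "qpos": joint angles; "qvel": joint speeds; "joint_efforts": joint torques, N m; "tool_pos": TCP position; "tool_rot": TCP orientation; "contact_force": force on the tool from outside, world axes, zero at the start; "torque": the same for the moment, N m; "opening": finger opening in m; "grip_force": force on a finger pad.
Only numpy, scipy, OpenCV 4.12 (cv2) and the standard library are available. Lean on these libraries where they do the work, as an engineer would, in place of code of your own. Each camera call takes 0.05 s, during which the arm holds its last target. There are 200 camera calls.

## Working session

There is one attempt and no reset: what is moved stays moved. The work goes in short steps, Python scripts to look and compute and a tool call to move; the robot and the scene stay as the last step left them, time stands still between calls to the robot, and variables do not carry over. Pictures are saved under pics/ and viewed, at most 10 in all, crops included, and the job is handed in when it is done.

Besides the shell and the picture viewer there is one more tool, called after ">>>" by a JSON object that holds its "name" and its "arguments", one argument or row to a line. carry_out: Moves the arm, as the interface text tells. Its arguments: {"type":"object","properties":{"commands":{"type":"array"},"newtons":{"type":"number"}},"required":["commands"]}

```bash
mkdir -p pics; cat > h.py <<'E'
import numpy as np, cv2
from cell import robot
from scipy.spatial.transform import Rotation as R
def tool():
    s=robot.observe(); T=np.eye(4); T[:3,:3]=R.from_euler('xyz',s['tool_rot']).as_matrix(); T[:3,3]=s['tool_pos']; return T
def cam(name):
    T=tool(); p=robot.read_camera(name)
    W=T@np.array(p['T_tool_cam']) if name=='wrist' else np.linalg.inv(np.array(p['view']))
    p['W']=W; return p
def ray(p,at):
    d=np.array([(at[0]-p['cx'])/p['fx'],-(at[1]-p['cy'])/p['fy'],-1]); return p['W'][:3,3],p['W'][:3,:3]@d
def onz(p,at,z):
    o,d=ray(p,at); return o+d*(z-o[2])/d[2]
def proj(p,X):
    c=np.linalg.inv(p['W'])@np.append(X,1); return [p['cx']+p['fx']*c[0]/-c[2],p['cy']-p['fy']*c[1]/-c[2]]
def save(p,n,crop=None):
    im=p['pixels'][:,:,::-1]
    if crop: im=cv2.resize(im[crop[1]:crop[3],crop[0]:crop[2]],None,fx=crop[4],fy=crop[4],interpolation=cv2.INTER_CUBIC)
    cv2.imwrite('pics/'+n+'.png',im)
E
python3 - <<'E'
from h import *
np.set_printoptions(precision=4,suppress=True)
Z=dict(jig=0,cap_hinge=.0675,cap_edge=.12,rod=.066,rod_tip=.066,bob_p_centre=.048,rack=0,nut_cup=0,loupe=0,brass_tin=0)
for c in ['top','scene']:
    p=cam(c); save(p,c); print(c,p['W'][:3,3],[k for k in p if k not in('pixels','view')])
    for n,z in Z.items():
        for f in robot.tip_of(p,n)[:3]:
            if f['p']>.2: print(n,round(f['p'],2),np.round(f['at']),onz(p,f['at'],z))
s=robot.observe();print(s)
E
```

```text
top [0.4324 0.2905 0.9519] ['fx', 'fy', 'cx', 'cy', 'shot', 'W']
jig 0.79 [388. 176.] [0.5998 0.1543 0.    ]
jig 0.66 [366. 247.] [0.4445 0.2048 0.    ]
cap_hinge 0.55 [392. 150.] [0.6428 0.1536 0.0675]
cap_hinge 0.35 [389. 176.] [0.587  0.1613 0.0675]
cap_edge 0.94 [399. 154.] [0.6217 0.1483 0.12  ]
rod 0.67 [390. 173.] [0.5949 0.1586 0.066 ]
rod_tip 0.96 [314. 177.] [0.5883 0.3144 0.066 ]
bob_p_centre 0.75 [413. 240.] [0.4584 0.1126 0.048 ]
bob_p_centre 0.73 [391. 179.] [0.5845 0.1532 0.048 ]
rack 0.82 [387. 247.] [0.4453 0.1607 0.    ]
nut_cup 0.82 [248. 165.] [0.6288 0.4609 0.    ]
loupe 0.74 [252. 211.] [0.527  0.4516 0.    ]
loupe 0.35 [389. 178.] [0.5962 0.1506 0.    ]
brass_tin 0.92 [266. 252.] [0.4362 0.4217 0.    ]
scene [-0.002  -0.2468  0.6397] ['fx', 'fy', 'cx', 'cy', 'shot', 'W']
jig 0.76 [411. 240.] [0.5977 0.1525 0.    ]
cap_edge 0.84 [428. 171.] [0.6483 0.1722 0.12  ]
rod 0.75 [416. 213.] [0.5976 0.1489 0.066 ]
rod 0.22 [351. 280.] [0.4023 0.1164 0.066 ]
bob_p_centre 0.35 [343. 177.] [0.599  0.3301 0.048 ]
bob_p_centre 0.21 [250. 212.] [0.3991 0.3669 0.048 ]
rack 0.95 [350. 280.] [0.4456 0.1592 0.    ]
rack 0.41 [426. 174.] [0.7887 0.2652 0.    ]
nut_cup 0.7 [309. 163.] [0.6307 0.4667 0.    ]
nut_cup 0.38 [411. 242.] [0.5942 0.148  0.    ]
loupe 0.6 [275. 186.] [0.5201 0.4499 0.    ]
brass_tin 0.84 [249. 212.] [0.431 0.419 0.   ]
{'time': 1.1, 'qpos': array([ 1.148 ,  0.342 ,  1.5241,  0.    ,  1.2754, -0.146 ]), 'qvel': array([-0.    , -0.0014,  0.0001, -0.0008,  0.0013, -0.0002]), 'joint_efforts': array([  0.0027, -43.1142, -24.4488,   0.0719,   0.0479,   0.    ]), 'tool_pos': array([0.1434, 0.505 , 0.2437]), 'tool_rot': array([ 3.1415, -0.    ,  2.8648]), 'contact_force': array([-0.4815,  1.1275,  0.0273]), 'torque': array([0.    , 0.0413, 0.0551]), 'grip_force': 0.0, 'opening': 0.09169472554234102}
```

View pics/top.png

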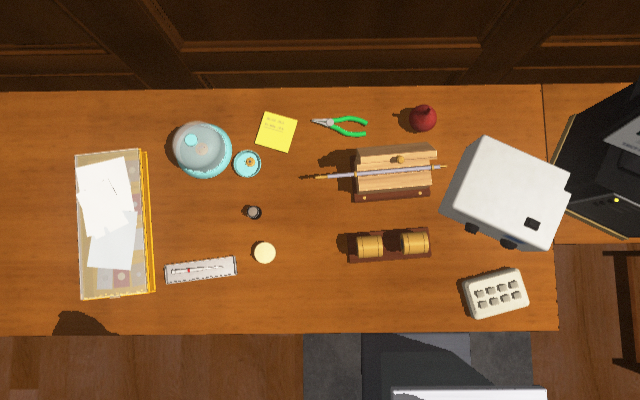

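View pics/scene.png

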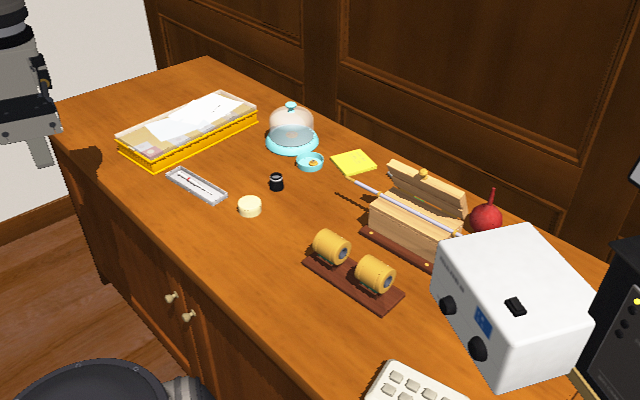

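The top view shows the jig around (390,175) with its rod tip at about (305,178), the cap open, the rack around (390,245), and the bystanders to the left. In the scene view the two bobs sit at (331,247) and (375,275), and the cap knob is at (424,172).

```bash
cat >> h.py <<'E'
def go(X,yaw):
    """shift in tool axes after turning first"""
    s=robot.observe(); y=s['tool_rot'][2]; t=(y-yaw+np.pi)%(2*np.pi)-np.pi
    d=np.array(X)-s['tool_pos']; c,n=np.cos(yaw),np.sin(yaw)
    print('turn %.3f shift %.4f %.4f %.4f'%(t,c*d[0]+n*d[1],n*d[0]-c*d[1],-d[2]))
E
python3 - <<'E'
from h import *
p=cam('wrist'); print(np.round(p['T_tool_cam'],4).tolist(),p['fx'],p['cx'],p['cy'])
go([.60,.20,.30],3.218)
E
```

```text
[[0.0005, 0.9613, 0.2756, 0.0747], [1.0, -0.0005, 0.0001, 0.0007], [0.0003, 0.2756, -0.9613, -0.1407], [0.0, 0.0, 0.0, 1.0]] 292.2493212780254 316.2506509571422 200.44558142962393
turn -0.353 shift -0.4319 -0.3390 -0.0563
```

>>> {"name": "carry_out", "arguments": {
  "commands": [
    [[0,0,-0.03],-0.177,0],
    [[0,0,-0.026],-0.176,0],
    [[-0.043,-0.034,0],0,0],
    [[-0.043,-0.034,0],0,0],
    [[-0.043,-0.034,0],0,0],
    [[-0.043,-0.034,0],0,0],
    [[-0.043,-0.034,0],0,0],
    [[-0.043,-0.034,0],0,0],
    [[-0.043,-0.034,0],0,0],
    [[-0.043,-0.034,0],0,0],
    [[-0.043,-0.034,0],0,0],
    [[-0.043,-0.034,0],0,0],
    [[0,0,0],0,0]
  ],
  "newtons": 40
}}

```text
time: 2.78
tool_pos: [0.6005, 0.1959, 0.2982]
tool_rot: [-3.141, -0.001, -3.07]
contact_force: [0.2, 0.2, -0.5]
opening: 0.0007
grip_force: 0.0
```

```bash
python3 - <<'E'
from h import *
np.set_printoptions(precision=4,suppress=True)
Z=dict(cap_hinge=.0675,cap_edge=.138,jig=0,rod=.066,rod_tip=.066,bob_p_centre=.048,rack=0,nut_cup=0,loupe=0,brass_tin=0)
p=cam('wrist'); save(p,'w1'); 
s=robot.observe();print(s['time'],s['tool_pos'],s['tool_rot'],s['contact_force'])
for n,z in Z.items():
    for f in robot.tip_of(p,n)[:3]:
        if f['p']>.3: print(n,round(f['p'],2),np.round(f['at']),onz(p,f['at'],z))
E
```

```text
2.825 [0.5989 0.1975 0.2986] [ 3.1415 -0.0016 -3.0682] [-0.0124  0.4494  0.9562]
cap_hinge 0.66 [288. 200.] [0.6339 0.1609 0.0675]
cap_edge 0.57 [275. 203.] [0.6184 0.1529 0.138 ]
jig 0.68 [291. 161.] [0.5928 0.1579 0.    ]
rod 0.66 [282. 172.] [0.598  0.1524 0.066 ]
rod_tip 0.96 [412. 174.] [0.5876 0.3191 0.066 ]
bob_p_centre 0.8 [258.  45.] [0.4482 0.1149 0.048 ]
rack 0.93 [298.  57.] [0.4497 0.161  0.    ]
nut_cup 0.72 [486. 198.] [0.6284 0.4638 0.    ]
loupe 0.92 [490. 129.] [0.5248 0.4456 0.    ]
brass_tin 0.63 [491.  62.] [0.437  0.4256 0.    ]
```

View pics/w1.png

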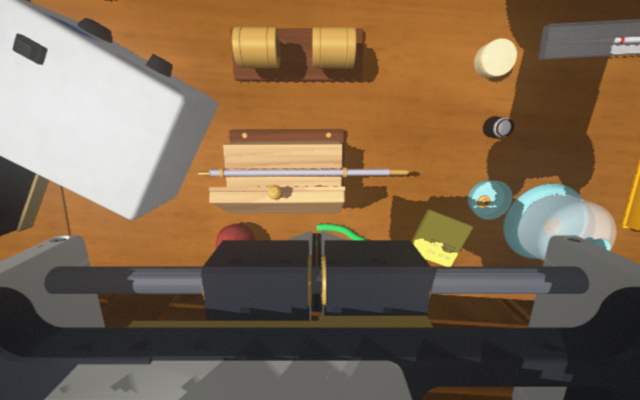

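The wrist view shows the jig square to the image, the cap's knob at (275,192), the rod tip at (412,174) and the bobs at (255,47) and (334,47). I'll swing the cap shut by pushing with the closed fingertips.

>>> {"name": "carry_out", "arguments": {
  "commands": [
    [[-0.055,-0.012,0],0,0],
    [[0,0,0.051],0,0],
    [[0,0,0.051],0,0],
    [[0,0,0.051],0,0],
    [[0,0,0],0,0],
    [[0.016,0,-0.001],0,0],
    [[0.012,0,0.0024],0,0],
    [[0.0115,0,0.0048],0,0],
    [[0.0103,0,0.007],0,0],
    [[0.0088,0,0.0089],0,0],
    [[0.0067,0,0.0104],0,0],
    [[0.003,0,0.005],0,0],
    [[0,0,0.005],0,0],
    [[0,0,0],0,0]
  ]
}}

```text
time: 5.08
tool_pos: [0.5856, 0.1857, 0.1035]
tool_rot: [-3.141, -0.001, -3.065]
contact_force: [0.8, -0.2, 0.9]
opening: 0.0005
grip_force: 0.0
```

>>> {"name": "carry_out", "arguments": {
  "commands": [
    [[0,0,0.002],0,0],
    [[0,0,0.001],0,0],
    [[0,0,0],0,0]
  ]
}}

```text
time: 5.45
tool_pos: [0.5859, 0.1857, 0.102]
tool_rot: [-3.142, 0.001, -3.065]
contact_force: [-2.3, -1.7, 5.4]
opening: 0.0005
grip_force: 2.9
```

>>> {"name": "carry_out", "arguments": {
  "commands": [
    [[0,0,0.0015],0,0],
    [[0,0,0],0,0]
  ]
}}

```text
time: 5.7
tool_pos: [0.586, 0.1857, 0.1019]
tool_rot: [3.142, 0.001, -3.065]
contact_force: [-6.5, -1.4, 14.1]
opening: 0.0003
grip_force: 7.2
```

>>> {"name": "carry_out", "arguments": {
  "commands": [
    [[0,0,-0.05],0,0],
    [[0,0,-0.05],0,0],
    [[0,0,-0.04],0.174,0],
    [[0,0,-0.028],0.174,0.8],
    [[0,0,0],0.174,0.8],
    [[0,0,0],0.174,0.8],
    [[0,0,0],0.174,0.8],
    [[0,0,0],0.174,0.8],
    [[0,0,0],0.174,0.8],
    [[0,0,0],0.174,0.8],
    [[0,0,0],0.174,0.8],
    [[-0.002,-0.042,0],0,0.8],
    [[-0.002,-0.042,0],0,0.8],
    [[-0.002,-0.042,0],0,0.8],
    [[0,0,0],0,0.8],
    [[0,0,0],0,0.8]
  ]
}}

```text
time: 7.7
tool_pos: [0.4615, 0.1697, 0.2682]
tool_rot: [3.14, -0.0, 1.652]
contact_force: [0.1, -0.7, 0.6]
opening: 0.0731
grip_force: 0.0
```

```bash
python3 - <<'E'
from h import *
np.set_printoptions(precision=4,suppress=True)
Z=dict(cap_edge=.0845,jig=0,rod_tip=.066,bob_p_centre=.048,bob_q_centre=.048,rack=0)
p=cam('wrist'); save(p,'w2'); 
s=robot.observe();print(s['time'],s['tool_pos'],s['tool_rot'],s['contact_force'])
for n,z in Z.items():
    for f in robot.tip_of(p,n)[:3]+robot.find_in(p,n)[:2]:
        if f['p']>.25: print(n,round(f['p'],2),np.round(f['at']),onz(p,f['at'],z))
E
```

```text
7.75 [0.4618 0.1697 0.268 ] [ 3.1402 -0.0001  1.6516] [-0.5895 -0.094   0.149 ]
cap_edge 0.56 [401. 210.] [0.5632 0.1478 0.0845]
cap_edge 0.65 [431. 191.] [0.5929 0.1739 0.0845]
jig 0.64 [410. 186.] [0.5983 0.1603 0.    ]
jig 0.94 [422. 181.] [0.6141 0.1687 0.    ]
rod_tip 0.73 [445.  61.] [0.5885 0.3127 0.066 ]
rod_tip 0.88 [442. 104.] [0.5943 0.2699 0.066 ]
rod_tip 0.28 [424. 184.] [0.5915 0.178  0.066 ]
bob_p_centre 0.88 [304. 219.] [0.4504 0.1144 0.048 ]
bob_p_centre 0.78 [304. 220.] [0.4499 0.1137 0.048 ]
bob_q_centre 0.58 [304. 148.] [0.4433 0.2059 0.048 ]
bob_q_centre 0.84 [305. 147.] [0.4443 0.2079 0.048 ]
bob_q_centre 0.27 [423. 182.] [0.5961 0.1761 0.048 ]
rack 0.74 [304. 180.] [0.4447 0.1565 0.    ]
rack 0.7 [306. 176.] [0.4482 0.1622 0.    ]
```

View pics/w2.png

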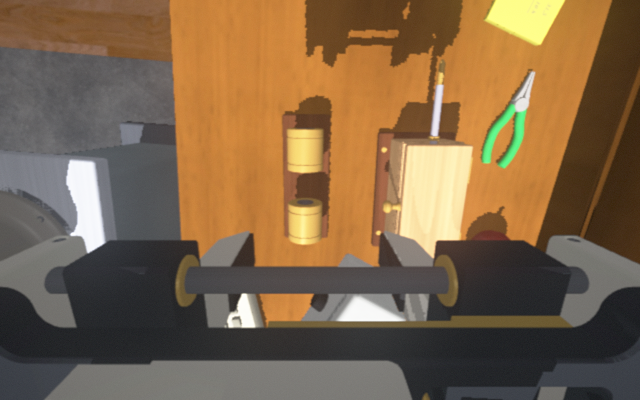

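The cap is shut, with its edge at (401,208). The bobs are at (305,150) and (304,220). I'll grasp the far-left bob first.

>>> {"name": "carry_out", "arguments": {
  "commands": [
    [[0.0377,-0.0153,0],-0.004,0.8],
    [[0,0,0.05],0,0.8],
    [[0,0,0.05],0,0.8],
    [[0,0,0.05],0,0.8],
    [[0,0,0.03],0,0.8],
    [[0,0,0.02],0,0.8],
    [[0,0,0.018],0,0.8],
    [[0,0,0],0,0.3],
    [[0,0,0],0,0.3],
    [[0,0,0],0,0.3],
    [[0,0,0],0,0.3],
    [[0,0,0],0,0.3]
  ],
  "newtons": 40
}}

```text
time: 9.85
tool_pos: [0.4438, 0.2063, 0.0508]
tool_rot: [3.138, -0.001, 1.656]
contact_force: [2.3, -0.4, 5.9]
opening: 0.0433
grip_force: 40.0
```

>>> {"name": "carry_out", "arguments": {
  "commands": [
    [[0,0,-0.005],0,0.3],
    [[0,0,-0.02],0,0.3],
    [[0,0,-0.03],0,0.3],
    [[0,0,-0.03],0,0.3],
    [[0,0,0],0,0.3],
    [[0,0,0],0,0.3],
    [[0,0,0],0,0.3],
    [[0,0,0],0,0.3]
  ]
}}

```text
time: 10.85
tool_pos: [0.4418, 0.2058, 0.1337]
tool_rot: [-3.139, 0.0, 1.656]
contact_force: [0.3, -0.2, -7.7]
opening: 0.0433
grip_force: 40.0
```

```bash
python3 - <<'E'
from h import *
for i in range(3):
    cam('wrist'); s=robot.observe(); print(s['time'],s['tool_pos'],s['contact_force'],s['torque'],s['opening'])
E
```

```text
10.9 [0.44193524 0.20584254 0.13390502] [ 0.02789884  0.85815156 -7.33274933] [-0.10459689  0.11619465  0.00368361] 0.04362445834108371
10.95 [0.44209182 0.20587376 0.1341523 ] [-0.11166447  0.14262119 -7.09958921] [-0.04114362  0.00433365  0.03763325] 0.04369544243084581
11.0 [0.44218301 0.20589386 0.13429384] [-0.71702257 -0.36547939 -7.0043467 ] [-0.06459838  0.0331451  -0.0228368 ] 0.04351996209766473
```

>>> {"name": "carry_out", "arguments": {
  "commands": [
    [[0,0,0.03],0,0.3],
    [[0,0,0.03],0,0.3],
    [[0,0,0.015],0,0.3],
    [[0,0,0.006],0,0.3],
    [[0,0,0.003],0,0.3],
    [[0,0,0],0,0.3],
    [[0,0,0],0,0.3]
  ]
}}

```text
time: 11.88
tool_pos: [0.4428, 0.2061, 0.0514]
tool_rot: [3.14, -0.0, 1.656]
contact_force: [-0.5, -1.3, -6.7]
opening: 0.0434
grip_force: 40.0
```

```bash
python3 - <<'E'
from h import *
s=robot.observe(); print(s['tool_pos'],s['contact_force'])
p=cam('top'); o1,d1=ray(p,(440,207))
W=np.array(robot.read_camera('wrist')['T_tool_cam']); w=robot.read_camera('wrist')
T=np.eye(4);T[:3,:3]=R.from_euler('xyz',[3.1415,-.0016,-3.0682]).as_matrix();T[:3,3]=[.5989,.1975,.2986]
w['W']=T@W; o2,d2=ray(w,(217,102))
t=np.linalg.lstsq(np.c_[d1,-d2],o2-o1,rcond=None)[0]; print(o1+d1*t[0],o2+d2*t[1])
p2=dict(p)
E
```

```text
[0.4427529  0.20609569 0.05135525] [-0.53508433 -1.34913549 -6.71421466]
[0.52154914 0.06357637 0.08143481] [0.51593683 0.0744076  0.07803666]
```

>>> {"name": "carry_out", "arguments": {
  "commands": [
    [[0,0,0.0012],0,0.3],
    [[0,0,0],0,0.3],
    [[0,0,0],0,0.3]
  ]
}}

```text
time: 12.4
tool_pos: [0.4426, 0.2061, 0.0508]
tool_rot: [3.14, -0.0, 1.656]
contact_force: [-3.9, -0.8, 6.3]
opening: 0.0433
grip_force: 40.0
```

>>> {"name": "carry_out", "arguments": {
  "commands": [
    [[0,0,0],0,0.8],
    [[0,0,0],0,0.8],
    [[0,0,0],0,0.8],
    [[0,0,-0.035],0,0.8],
    [[0,0,-0.035],0,0.8],
    [[-0.045,0,0],0,0.8],
    [[-0.044,0,0],0,0.8],
    [[0,0,0.03],0,0.8],
    [[0,0,0.02],0,0.8],
    [[0,0,0.018],0,0.8],
    [[0,0,0],0,0.3],
    [[0,0,0],0,0.3],
    [[0,0,0],0,0.3],
    [[0,0,0],0,0.3],
    [[0,0,0],0,0.3]
  ]
}}

```text
time: 14.28
tool_pos: [0.4505, 0.1174, 0.0522]
tool_rot: [3.14, -0.0, 1.656]
contact_force: [-0.6, 0.1, 5.5]
opening: 0.0434
grip_force: 40.0
```

>>> {"name": "carry_out", "arguments": {
  "commands": [
    [[0,0,-0.005],0,0.3],
    [[0,0,-0.02],0,0.3],
    [[0,0,-0.03],0,0.3],
    [[0,0,-0.03],0,0.3],
    [[0,0,0],0,0.3],
    [[0,0,0],0,0.3],
    [[0,0,0],0,0.3],
    [[0,0,0],0,0.3]
  ]
}}

```text
time: 15.28
tool_pos: [0.4494, 0.1172, 0.1356]
tool_rot: [-3.14, -0.0, 1.656]
contact_force: [0.3, 0.5, -3.1]
opening: 0.0436
grip_force: 40.0
```

```bash
python3 - <<'E'
from h import *
for i in range(3):
    cam('wrist'); s=robot.observe(); print(s['time'],s['tool_pos'],s['contact_force'],s['torque'],s['opening'])
E
```

```text
15.325 [0.44954981 0.11723359 0.13579573] [-0.59298266  0.05263947 -2.89357678] [-0.0695884   0.05317579 -0.05604364] 0.043596866202557226
15.375 [0.4496427  0.11725352 0.13593964] [ 0.419299    0.1592134  -3.01239688] [-0.047445    0.01030161 -0.03838952] 0.04370259244421226
15.425 [0.44974211 0.11723475 0.13612324] [-0.01442642 -1.35915228 -2.87672877] [-0.08034531  0.02837916 -0.01101075] 0.04322505781132895
```

The first bob reads about 7.2 N and this one about 2.9 N, so the first is heavier. I'll put this one back and fetch the first.

>>> {"name": "carry_out", "arguments": {
  "commands": [
    [[0,0,0.03],0,0.3],
    [[0,0,0.03],0,0.3],
    [[0,0,0.015],0,0.3],
    [[0,0,0.006],0,0.3],
    [[0,0,0.003],0,0.3],
    [[0,0,0.0005],0,0.3],
    [[0,0,0],0,0.3],
    [[0,0,0],0,0.3]
  ]
}}

```text
time: 16.42
tool_pos: [0.4501, 0.1173, 0.0524]
tool_rot: [3.141, -0.0, 1.656]
contact_force: [-0.8, 0.2, -2.7]
opening: 0.0434
grip_force: 40.0
```

>>> {"name": "carry_out", "arguments": {
  "commands": [
    [[0,0,0.0008],0,0.3],
    [[0,0,0],0,0.3],
    [[0,0,0],0,0.8],
    [[0,0,0],0,0.8],
    [[0,0,0],0,0.8],
    [[0,0,-0.035],0,0.8],
    [[0,0,-0.035],0,0.8],
    [[0.045,0,0],0,0.8],
    [[0.044,0,0],0,0.8],
    [[0,0,0.03],0,0.8],
    [[0,0,0.02],0,0.8],
    [[0,0,0.02],0,0.8],
    [[0,0,0],0,0.3],
    [[0,0,0],0,0.3],
    [[0,0,0],0,0.3],
    [[0,0,0],0,0.3],
    [[0,0,0],0,0.3]
  ]
}}

```text
time: 18.55
tool_pos: [0.4431, 0.2061, 0.052]
tool_rot: [3.139, -0.0, 1.656]
contact_force: [0.2, -0.8, 6.2]
opening: 0.0434
grip_force: 40.0
```

>>> {"name": "carry_out", "arguments": {
  "commands": [
    [[0,0,-0.005],0,0.3],
    [[0,0,-0.03],0,0.3],
    [[0,0,-0.04],0,0.3],
    [[0,0,-0.025],0,0.3],
    [[0.0345,0.031,0],0,0.3],
    [[0.0345,0.031,0],0,0.3],
    [[0.0345,0.031,0],0,0.3],
    [[0.0345,0.031,0],0,0.3],
    [[0.0345,0.031,0],0,0.3],
    [[0,0,0],0,0.3],
    [[0,0,0],0,0.3],
    [[0,0,0],0,0.3],
    [[0,0,0],0,0.3]
  ]
}}

```text
time: 20.18
tool_pos: [0.5819, 0.3903, 0.1517]
tool_rot: [-3.141, 0.0, 1.655]
contact_force: [0.6, -0.6, -7.2]
opening: 0.0434
grip_force: 40.0
```

```bash
python3 - <<'E'
from h import *
np.set_printoptions(precision=4,suppress=True)
s=robot.observe();print(s['time'],s['tool_pos'],s['tool_rot'],s['contact_force'])
for c in ['wrist','top','scene']:
    p=cam(c); save(p,'a_'+c)
    print(c,'bobproj',proj(p,s['tool_pos']-[0,0,.004]))
    for n,z in dict(rod_tip=.066,bob_p_centre=s['tool_pos'][2]-.004,rod=.066).items():
        for f in robot.tip_of(p,n)[:3]:
            if f['p']>.25: print(c,n,round(f['p'],2),np.round(f['at'],1),onz(p,f['at'],z))
a=cv2.imread('pics/a_wrist.png'); 
b=cv2.resize(cv2.imread('pics/a_top.png')[130:230,240:440],None,fx=3,fy=3,interpolation=cv2.INTER_CUBIC)
c=np.zeros((600,640,3),np.uint8); c[:300]=a[:300]; c[300:,:600]=b; cv2.imwrite('pics/a.png',c)
E
```

```text
20.175 [0.5819 0.3903 0.1517] [-3.1415  0.      1.6552] [ 0.6005 -0.5822 -7.1697]
wrist bobproj [np.float64(316.31301871717085), np.float64(259.4901294554012)]
top bobproj [np.float64(271.7966768433331), np.float64(173.25980706046803)]
top bob_p_centre 0.72 [413.1 242.3] [0.4509 0.1326 0.1477]
scene bobproj [np.float64(315.97780615239935), np.float64(124.42594859996963)]
scene rod_tip 0.75 [342.8 176.6] [0.5816 0.3145 0.066 ]
scene bob_p_centre 0.76 [376.4 277.6] [0.371  0.0451 0.1477]
scene rod 0.38 [412.1 243.1] [0.5325 0.1055 0.066 ]
```

View pics/a.png

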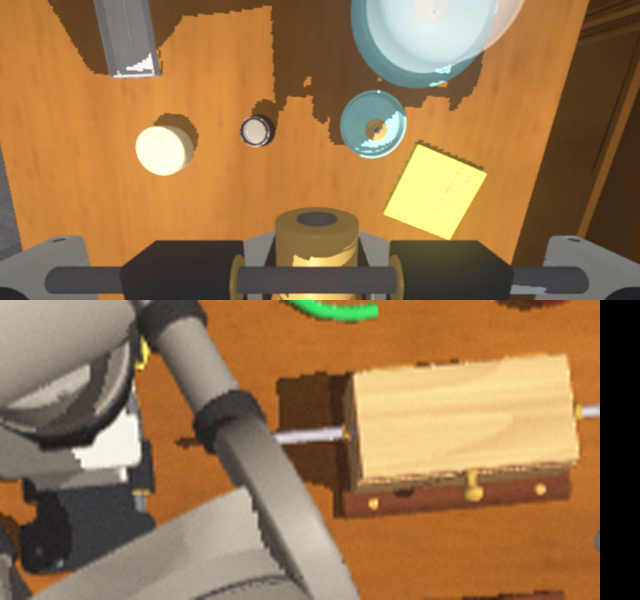

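The wrist view shows the held bob at (316,240), bore upwards in the image, but the rod lies behind the gripper. In the top view the arm covers the tip. A half turn puts the camera on the rod's side.

>>> {"name": "carry_out", "arguments": {
  "commands": [
    [[0,0,0],-0.1848,0.3],
    [[0,0,0],-0.1848,0.3],
    [[0,0,0],-0.1848,0.3],
    [[0,0,0],-0.1848,0.3],
    [[0,0,0],-0.1848,0.3],
    [[0,0,0],-0.1848,0.3],
    [[0,0,0],-0.1848,0.3],
    [[0,0,0],-0.1848,0.3],
    [[0,0,0],-0.1848,0.3],
    [[0,0,0],-0.1848,0.3],
    [[0,0,0],-0.1848,0.3],
    [[0,0,0],-0.1848,0.3],
    [[0,0,0],-0.1848,0.3],
    [[0,0,0],-0.1848,0.3],
    [[0,0,0],-0.1848,0.3],
    [[0,0,0],-0.1848,0.3],
    [[0,0,0],-0.1848,0.3],
    [[0,0,0],0,0.3],
    [[0,0,0],0,0.3]
  ]
}}

```text
time: 23.15
tool_pos: [0.5821, 0.391, 0.1512]
tool_rot: [3.142, 0.0, -1.489]
contact_force: [-0.4, 0.5, -7.5]
opening: 0.0433
grip_force: 40.0
```

```bash
python3 - <<'E'
from h import *
np.set_printoptions(precision=4,suppress=True)
s=robot.observe();print(s['time'],s['tool_pos'],s['tool_rot'],s['contact_force'],s['qpos'])
p=cam('wrist'); save(p,'b'); np.savez('b.npz',im=p['pixels'],W=p['W'],k=[p['fx'],p['fy'],p['cx'],p['cy']],tp=s['tool_pos'],tr=s['tool_rot'])
print('bobproj',proj(p,s['tool_pos']-[0,0,.004]))
for n,z in dict(rod_tip=.066,bob_p_centre=s['tool_pos'][2]-.004,rod=.066,jig=0,cap_edge=.0845).items():
    for f in robot.tip_of(p,n)[:3]:
        if f['p']>.25: print(n,round(f['p'],2),np.round(f['at'],1),onz(p,f['at'],z))
E
```

```text
23.15 [0.5821 0.391  0.1512] [ 3.1416  0.     -1.4894] [-0.3778  0.4838 -7.5445] [ 0.4823  0.7432  1.0899  0.      1.3085 -2.7407]
bobproj [np.float64(316.05280255328574), np.float64(257.19239603342317)]
rod_tip 0.76 [323.6 112.5] [0.5828 0.3142 0.066 ]
```

View pics/b.png

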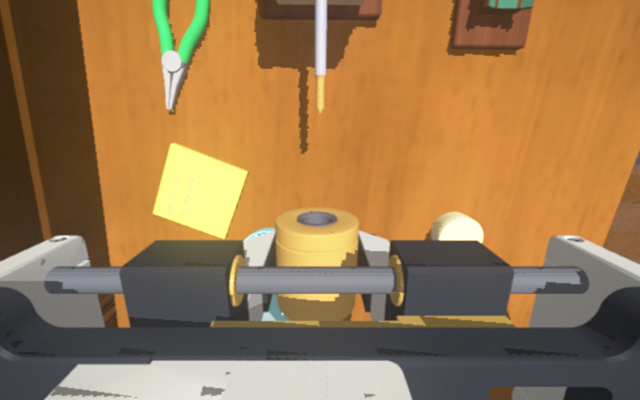

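The rod runs vertically at about column 321, its tip is at (320,112), and the held bob's face is at (317,218) with its bore visible. Next I'll measure the rod line and the bob edges.

```bash
cat >> h.py <<'E'
def rodmeas(p,rows,z,T,c0=321):
    """rod edges by column gradient; centres -> tool frame points (plane world z)"""
    im=p['pixels'].astype(float); g=im[:,:,2]-0.6*im[:,:,0]
    out=[]
    for r in rows:
        l=g[r-1:r+2,c0-14:c0+15].mean(0); b=np.median(l); m=l-b; w=np.clip(m,0,None)*(m>.3*m.max())
        c=(w*np.arange(c0-14,c0+15)).sum()/w.sum()
        X=onz(p,(c,r),z); t=np.linalg.inv(T)@np.append(X,1); out.append([r,c,(m>.5*m.max()).sum(),*X[:2],*t[:2]])
    return np.array(out)
E
python3 - <<'E'
from h import *
np.set_printoptions(precision=4,suppress=True)
d=np.load('b.npz'); fx,fy,cx,cy=d['k']; p=dict(pixels=d['im'],W=d['W'],fx=fx,fy=fy,cx=cx,cy=cy)
T=np.eye(4);T[:3,:3]=R.from_euler('xyz',d['tr']).as_matrix();T[:3,3]=d['tp']
print(rodmeas(p,range(10,76,8),.066,T))
for r in (30,90,108,112,116): print(r,d['im'][r,310:332].tolist())
g=cv2.cvtColor(d['im'],cv2.COLOR_RGB2GRAY)
for r in (225,235,245): print(r,g[r,268:284].tolist(),g[r,350:368].tolist())
E
```

```text
[[ 10.     320.9209  12.       0.5905   0.2481   0.1431   0.0033]
 [ 18.     320.7278  12.       0.5902   0.2529   0.1383   0.0032]
 [ 26.     320.893   12.       0.5897   0.2577   0.1335   0.0033]
 [ 34.     320.5682  12.       0.5895   0.2626   0.1286   0.0031]
 [ 42.     320.5469  12.       0.5891   0.2676   0.1236   0.0031]
 [ 50.     320.4677  11.       0.5887   0.2726   0.1186   0.0031]
 [ 58.     320.4571  11.       0.5883   0.2777   0.1134   0.0031]
 [ 66.     320.4169  11.       0.5879   0.2829   0.1082   0.0031]
 [ 74.     320.0912  11.       0.5876   0.2881   0.103    0.0029]]
30 [[105, 72, 46], [105, 72, 42], [107, 74, 42], [105, 73, 47], [112, 88, 76], [138, 129, 133], [178, 172, 184], [204, 200, 213], [220, 216, 226], [229, 226, 236], [237, 235, 242], [240, 238, 245], [238, 235, 243], [234, 231, 240], [227, 224, 234], [205, 199, 211], [157, 143, 144], [115, 88, 72], [106, 72, 44], [109, 75, 46], [109, 75, 48], [107, 73, 47]]
90 [[217, 142, 68], [218, 143, 69], [216, 142, 68], [214, 139, 65], [212, 140, 67], [198, 134, 67], [186, 140, 74], [213, 166, 91], [234, 190, 104]
[... 1110 characters left out ...]
65], [214, 138, 64], [212, 138, 64], [210, 137, 62], [210, 136, 63], [208, 136, 63], [206, 133, 62], [206, 133, 63], [205, 132, 63], [205, 132, 61], [207, 133, 62], [209, 135, 63]]
225 [155, 152, 152, 156, 155, 154, 147, 135, 144, 164, 178, 181, 182, 182, 180, 179] [178, 182, 181, 183, 185, 189, 189, 186, 171, 146, 143, 145, 145, 145, 146, 149, 150, 152]
235 [223, 224, 224, 224, 221, 199, 147, 114, 128, 143, 147, 156, 162, 166, 171, 175] [208, 205, 202, 198, 193, 189, 181, 167, 149, 169, 212, 223, 222, 222, 223, 222, 222, 222]
245 [223, 211, 171, 112, 79, 78, 76, 91, 120, 136, 156, 173, 184, 181, 175, 175] [201, 201, 201, 203, 200, 193, 179, 151, 97, 68, 68, 84, 127, 184, 218, 224, 222, 222]
```

>>> {"name": "carry_out", "arguments": {
  "commands": [
    [[0,0.0017,0],0.009,0.3],
    [[0,0,0.035],0,0.3],
    [[0,0,0.035],0,0.3],
    [[0,0,0.011],0,0.3],
    [[0.02,0,0],0,0.3],
    [[0,0,0],0,0.3],
    [[0,0,0],0,0.3]
  ]
}}

```text
time: 24.32
tool_pos: [0.5829, 0.3709, 0.072]
tool_rot: [-3.139, 0.001, -1.496]
contact_force: [0.5, -0.5, -6.7]
opening: 0.0437
grip_force: 40.0
```

```bash
python3 - <<'E'
from h import *
np.set_printoptions(precision=4,suppress=True)
s=robot.observe();print(s['time'],s['tool_pos'],s['tool_rot'],s['contact_force'])
T=tool(); p=cam('wrist'); save(p,'c'); q=cam('scene')
c=np.zeros((600,800,3),np.uint8); c[:300]=cv2.resize(p['pixels'][120:270,120:520],None,fx=2,fy=2,interpolation=2)[:,:,::-1]
c[300:]=cv2.resize(q['pixels'][115:215,230:497],(800,300),interpolation=2)[:,:,::-1]; cv2.imwrite('pics/c2.png',c)
print('bobproj',proj(p,s['tool_pos']-[0,0,.004]))
print(rodmeas(p,range(10,130,10),.066,T,320))
print(robot.tip_of(p,'rod_tip')[:1],robot.tip_of(q,'rod_tip')[:1])
g=cv2.cvtColor(p['pixels'],cv2.COLOR_RGB2GRAY)
for r in (228,235): print(r,g[r,268:284].tolist(),g[r,350:368].tolist())
E
```

```text
24.325 [0.5829 0.3709 0.072 ] [-3.139   0.0013 -1.4957] [ 0.4704 -0.4787 -6.7115]
bobproj [np.float64(316.0627115345792), np.float64(257.1860710237312)]
[[ 10.     320.3191  12.       0.59     0.2523   0.1188   0.0018]
 [ 20.     320.5786  11.       0.5896   0.2562   0.1149   0.002 ]
 [ 30.     320.2424  13.       0.5894   0.2601   0.1109   0.0018]
 [ 40.     320.2086  13.       0.5891   0.2642   0.1069   0.0018]
 [ 50.     320.1959  13.       0.5888   0.2682   0.1028   0.0019]
 [ 60.     320.1784  13.       0.5885   0.2724   0.0987   0.0019]
 [ 70.     319.9293  13.       0.5883   0.2766   0.0945   0.0018]
 [ 80.     319.8762  13.       0.5879   0.2809   0.0902   0.0018]
 [ 90.     319.8863  13.       0.5876   0.2852   0.0858   0.0018]
 [100.     314.622    3.       0.5897   0.2899   0.0813  -0.0007]
 [110.     318.9972  12.       0.5873   0.2942   0.0768   0.0014]
 [120.     318.9268  12.       0.587    0.2989   0.0722   0.0014]]
[{'at': [324.0, 155.7], 'p': 0.59}] [{'at': [345.7, 177.5], 'p': 0.6}]
228 [149, 148, 149, 148, 148, 147, 141, 133, 132, 141, 152, 162, 172, 180, 185, 187] [193, 198, 201, 203, 202, 197, 190, 181, 164, 149, 146, 148, 148, 145, 145, 144, 144, 142]
235 [224, 224, 225, 225, 222, 199, 145, 109, 124, 139, 150, 153, 162, 167, 171, 175] [209, 205, 201, 198, 195, 189, 183, 166, 149, 171, 214, 225, 224, 224, 224, 224, 224, 224]
```

View pics/c2.png

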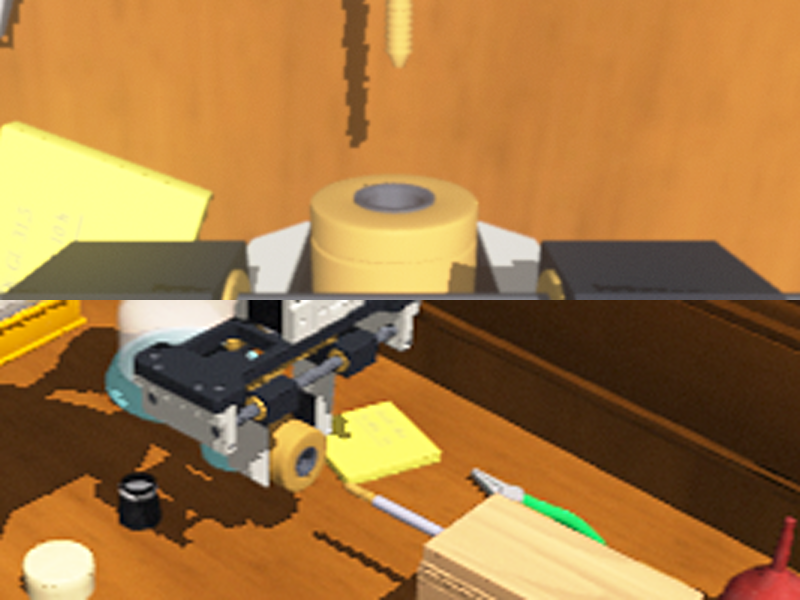

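The wrist crop shows the tip at about (319.5,153.5) px and the bore at about (317.5,219) px. The rod is parallel to the tool axis and about 1.5 mm off to +y.

>>> {"name": "carry_out", "arguments": {
  "commands": [
    [[0.012,0.0015,0],0,0.3],
    [[0.01,0,0],0,0.3],
    [[0,0,0],0,0.3],
    [[0,0,0],0,0.3],
    [[0,0,0],0,0.3]
  ]
}}

```text
time: 25.15
tool_pos: [0.5821, 0.3491, 0.0703]
tool_rot: [-3.141, 0.0, -1.495]
contact_force: [-0.4, -0.6, -7.3]
opening: 0.0434
grip_force: 40.0
```

```bash
python3 - <<'E'
from h import *
np.set_printoptions(precision=4,suppress=True)
s=robot.observe();print(s['time'],s['tool_pos'],s['tool_rot'],s['contact_force'])
T=tool(); p=cam('wrist'); q=cam('scene')
c=np.zeros((600,800,3),np.uint8); c[:300]=cv2.resize(p['pixels'][170:245,220:420],(800,300),interpolation=2)[:,:,::-1]
c[300:]=cv2.resize(q['pixels'][145:195,290:423],(800,300),interpolation=2)[:,:,::-1]; cv2.imwrite('pics/d.png',c)
print(rodmeas(p,range(10,130,12),.066,T,319))
print(proj(q,[.586,.314,.066]), proj(q,s['tool_pos']-[0,0,.004]+T[:3,0]*.025), proj(p,s['tool_pos']-[0,0,.004]+T[:3,0]*.025))
E
```

```text
25.15 [0.5821 0.3491 0.0703] [-3.1414  0.0003 -1.4946] [-0.3989 -0.6247 -7.3189]
[[ 10.     326.4796   7.       0.5867   0.2309   0.1183   0.0045]
 [ 22.     314.8279  13.       0.5914   0.2358   0.1137  -0.0006]
 [ 34.     314.8992  13.       0.591    0.2405   0.1089  -0.0005]
 [ 46.     314.8158  14.       0.5907   0.2453   0.1041  -0.0006]
 [ 58.     314.7961  14.       0.5903   0.2502   0.0992  -0.0006]
 [ 70.     314.8221  14.       0.5899   0.2552   0.0942  -0.0006]
 [ 82.     314.8418  14.       0.5895   0.2603   0.0891  -0.0006]
 [ 94.     314.7711  14.       0.5892   0.2655   0.0839  -0.0006]
 [106.     314.8084  14.       0.5887   0.2709   0.0785  -0.0006]
 [118.     314.7874  14.       0.5883   0.2763   0.0731  -0.0006]]
[np.float64(344.6064932405866), np.float64(175.79666221550548)] [np.float64(340.1403747420808), np.float64(173.82480255871715)] [np.float64(316.06150830059835), np.float64(213.73212927788464)]
```

View pics/d.png

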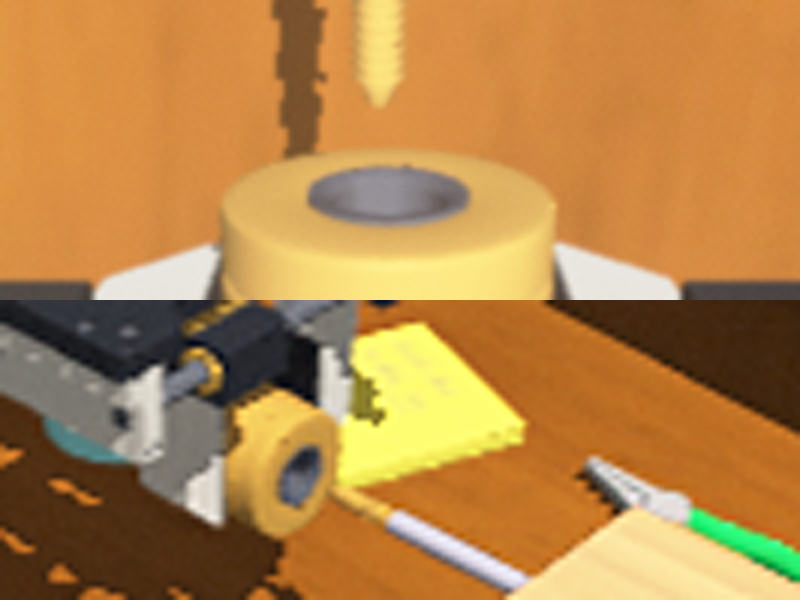

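The tip is at px (314.8,196.7) and the bore centre at (317,219), so I'll shift −1.1 mm in y and advance.

>>> {"name": "carry_out", "arguments": {
  "commands": [
    [[0,-0.0011,0],0,0.3],
    [[0,0,0],0,0.3],
    [[0.01,0,0],0,0.3],
    [[0.01,0,0],0,0.3],
    [[0.01,0,0],0,0.3],
    [[0,0,0],0,0.3],
    [[0,0,0],0,0.3],
    [[0,0,0],0,0.3]
  ]
}}

```text
time: 26.25
tool_pos: [0.5855, 0.3193, 0.0703]
tool_rot: [-3.141, 0.0, -1.494]
contact_force: [0.4, 0.9, -7.0]
opening: 0.0436
grip_force: 40.0
```

```bash
python3 - <<'E'
from h import *
np.set_printoptions(precision=4,suppress=True)
s=robot.observe();print(s['time'],s['tool_pos'],s['tool_rot'],s['contact_force'],s['torque'])
T=tool(); p=cam('wrist'); q=cam('scene')
c=np.zeros((600,800,3),np.uint8); c[:300]=cv2.resize(p['pixels'][170:245,220:420],(800,300),interpolation=2)[:,:,::-1]
c[300:]=cv2.resize(q['pixels'][145:195,290:423],(800,300),interpolation=2)[:,:,::-1]; cv2.imwrite('pics/e.png',c)
print(rodmeas(p,range(40,130,20),.066,T,317))
E
```

```text
26.25 [0.5855 0.3193 0.0703] [-3.1414  0.0002 -1.4944] [ 0.3844  0.8763 -7.0002] [ 0.0807  0.1926 -0.0348]
[[ 40.     319.8438   6.       0.5919   0.213    0.1066   0.0017]
 [ 60.     319.2174   6.       0.5916   0.2211   0.0984   0.0014]
 [ 80.     322.6954   2.       0.5893   0.2294   0.09     0.003 ]
 [100.     317.2988  12.       0.5911   0.2383   0.0812   0.0006]
 [120.     317.2479  13.       0.5904   0.2473   0.0722   0.0006]]
```

View pics/e.png

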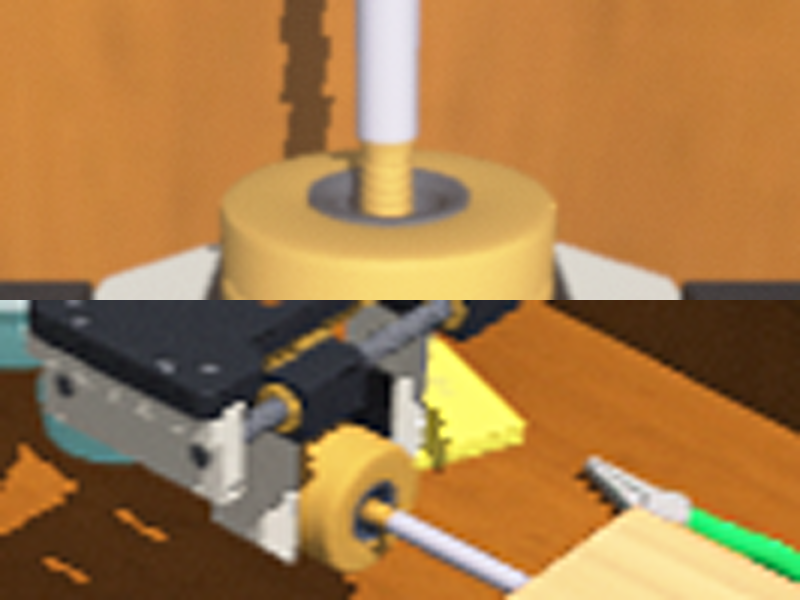

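The tip has entered the bore, centred: the rod is at crop column 387 and the bore at 388. I'll advance the rest.

>>> {"name": "carry_out", "arguments": {
  "commands": [
    [[0.01,0,0],0,0.3],
    [[0.01,0,0],0,0.3],
    [[0.01,0,0],0,0.3],
    [[0.01,0,0],0,0.3],
    [[0.003,0,0],0,0.3],
    [[0,0,0],0,0.3],
    [[0,0,0],0,0.3],
    [[0,0,0],0,0.3],
    [[0,0,0],0,0.3],
    [[0,0,0],0,0.3]
  ]
}}

```text
time: 27.6
tool_pos: [0.5887, 0.2763, 0.0702]
tool_rot: [-3.142, 0.0, -1.495]
contact_force: [0.7, 0.0, -6.7]
opening: 0.0436
grip_force: 40.0
```

```bash
python3 - <<'E'
from h import *
np.set_printoptions(precision=4,suppress=True)
T=tool(); p=cam('wrist'); q=cam('scene')
c=np.zeros((600,800,3),np.uint8); c[:300]=cv2.resize(p['pixels'][170:245,220:420],(800,300),interpolation=2)[:,:,::-1]
c[300:]=cv2.resize(q['pixels'][150:200,290:423],(800,300),interpolation=2)[:,:,::-1]; cv2.imwrite('pics/f.png',c)
s=robot.observe();print(s['time'],s['tool_pos'],s['tool_rot'],s['contact_force'],s['torque'],s['qvel'])
E
```

```text
27.7 [0.5888 0.2762 0.0702] [-3.1415  0.0001 -1.4947] [ 0.0069  0.3299 -7.4202] [0.0507 0.1047 0.0192] [-0.0023  0.0004  0.      0.0011  0.0003  0.0012]
```

View pics/f.png

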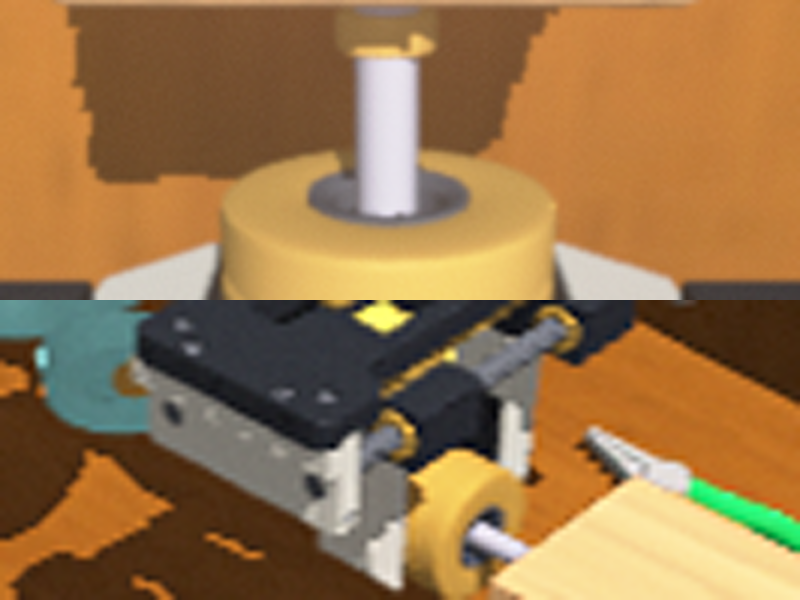

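The bob's near face sits about 19 mm clear of the collar, so the tip shows about 11 mm through. The rod is centred in the bore (388 against 389), and the load is still the bob's own 7.2 N with no contact.

```bash
python3 -c "
from cell import robot
print(robot.hand_in())"
```

```text
the job is handed in; nothing more can be done
None
```

The job is handed in: the cap is shut, the lighter bob (about 0.3 kg) is back in its own saddle, and the heavier one (about 0.73 kg) is held still on the rod, its weight on the gripper. By measurement it is centred sideways to about 1 mm, about 19 mm clear of the collar, with the tip about 11 mm through; I did not see the tip itself, height centring rests on the given heights plus a rough camera check, and no verdict came back.

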